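Pop the sample hatch of the blood analyser

ROBOT

A 6-joint arm with a two-finger parallel gripper is mounted at the origin on the work surface. World frame = base frame: x ahead of the robot, y to its left, z up, the work surface at z = 0. Lengths are in mm, angles in degrees, forces in N, time in s.
With the tool pointing down it reaches from about 300 to 850 mm from the base axis. Payload 4.2 kg.
Tool frame: the origin (TCP) lies at the very end of the fingers, on their centre line; the grasp point (between the pads) lies 19 mm behind it; z points along the fingers, y is the direction in which the jaws open and shut (so a half turn about z gives the same grasp; the last joint's range is limited). The gripper opens to 91 mm and grips with 3 to 60 N. Pads are 32 mm wide; open, the fingers measure 118 mm over their backs; the gripper's body (76 mm by 178 mm) begins 60 mm behind the grasp point.
Start: joints at [-69.328, 18.312, 89.639, -0, 72.044, -1.146], TCP at [213.711, -533.827, 213.976] pointing down, gripper open.
Joint ranges: [-177.97, 177.97], [-48.28, 115.42], [12.27, 149.76], [-77.06, 257.06], [2.81, 150.46], [-146.56, 146.56]. Speed limits (degrees/s): [147.25, 147.25, 180, 180, 180, 180].

INTERFACE

Orientations are given as [roll, pitch, yaw] about the fixed x, y, z axes, in that order (R = Rz(yaw) Ry(pitch) Rx(roll)).
In Python, from workcell import monitor, eyes, job gives the robot as it stands.
- The arm moves only by the tool move_arm, never from a script. Its argument "increments" is a list that holds one entry, the list of rows, each a list of 7 numbers: the opening, from 0 (shut) to 1 (fully open), then the shift along the tool's x, y, z in cm, then the turn, a rotation vector about the tool's x, y, z in rad. In form: [[[jaw, x, y, z, ax, ay, az], ...]]. A call has 1 to 12 rows; each row shifts and turns the pose as measured when the row begins, along the tool's axes as they then stand; what a row does not reach is not made up. A row lasts 1/8 s, in which the tool goes at most 62.5 mm and 10.7 degrees, less where a joint would pass 70% of its speed; a pose out of reach is approached as far as the arm can. A call is refused whole if a number of a shift passes 6.25 or a number of a turn 0.188, either way. A call with a gripper value outside its range is refused whole. The fingers move at their own pace and stop on an object; "force" is the grip in N (left out, the last holds). Time passes only in rows, so rows that do not move let the fingers close. It gives the time, the measured TCP pose, the force and the opening at its end, in the units of the state.
- monitor.state(): the state, without advancing time (a new reading comes with each control period).
- eyes.grab_frame(name): name is "scene" or "top" or "wrist"; returns a dict with "color" (420x560x3 uint8, red, green, blue), "z_map" (420x560 float32, mm along the optical axis (not along the pixel's ray), 0 where there is no reading), "camera_matrix" (3x3 intrinsics, pixels), "rvec" (rotation vector, rad) and "tvec" (3), from world to camera coordinates, as OpenCV has them. Camera axes: x right, y down, z forward; pixel columns grow to the right and rows downward; lengths in mm; the calibration is good to about 2 mm. A picture is of the moment at which its call begins.
- job.job_done(): hands the job in, once; it reports no verdict.
The state is a dict: "time_s": time; "qpos": joint angles; "qvel": joint speeds; "effort": joint torques, N m; "ee_pos": TCP position; "ee_rot": TCP orientation; "force": force on the tool from outside, world axes, zero at the start; "torque": the same for the moment, N m; "gripper_width": finger opening in mm.
Only numpy, scipy, OpenCV 4.12 (cv2) and the standard library are available. Lean on these libraries where they do the work, as an engineer would, in place of code of your own. Each camera call takes 0.05 s, during which the arm holds its last target. There are 200 camera calls.

TASK

Open the sample port of the blood analyser, the machine with the wider hatch on top: press the ribbed free end of its hatch down all the way once, take the hand off so that the push-push latch lets the hatch pop up by itself, and watch for two seconds, not touching the machine, that it stays standing open. Do not push the hatch down again, leave the label printer's narrow hatch shut, and do not pick up or shift anything else on the bench.

Things in the scene. Friction and masses are not known exactly. Their poses are not given: they have to be found in the camera images.
- analyser: blood analyser, white, fixed, on a plinth 0 to 30 mm high, left or right; 200 mm deep (x), 170 wide (y). Origin under the middle of its housing, z up; deck at z 125 mm. Display, dial and keys on its front, which faces its -x (roughly the robot, within 0.4 rad). In the middle of its top a dark grey hatch, 100 (x) x 110 mm, over sample wells; its shut top face is at z 139 mm, 14 mm above the deck
- hatch_press (a point): the place to press: on the top face of the analyser's hatch, middle of the ribbed pad, 15 mm from the free edge (front, the machine's -x side), midway across; moves with the hatch. Its axes are the hatch's: x from free edge to hinge, z out of the top face
- hatch_hinge (a point): middle of the hatch's hinge line, which runs along the machine's y on the far (+x) side, 85 mm behind and 6 mm below hatch_press
- hatch (a joint): hatch angle, rad: about 0 (within 0.01) shut and latched, below 0 pressed in, above 0 open. Pressed at hatch_press with 3 to 6 N it sinks 10 mm to a stop (-0.104). Let go from beyond -0.09 (8.5 mm) it springs up after the finger to its stop at 1.1 in about 1 s, free edge then 90 mm above shut height; pressed less, it stays latched. Pushed down again once open, it latches shut
- printer: label printer, white, fixed, on a plinth 0 to 30 mm high; 200 mm deep (x), 150 wide (y). Origin under the middle of its housing, z up; deck at z 105 mm; paper slot on its front (-x). On its top a narrow hatch of the same kind, 100 x 62 mm, shut top face at z 119 mm; to be left shut
- roll_hatch (a joint): angle of the printer's hatch, rad: about 0 (within 0.01) shut; must stay shut
- tube_rack: white plastic rack standing upright, 40 x 130 mm, 50 mm high, with four capped blood tubes reaching 100 mm; origin under its centre; bystander
- tube_stand: grey round foot 44 mm across, 25 mm high, with one capped blood tube reaching 104 mm, standing between the two machines; origin under its centre; bystander
- bottle: white wash bottle, 52 mm across, 130 mm high, standing between the two machines; origin under its centre; bystander
- cup: pale plastic specimen jar with a white lid, 60 mm across, 70 mm high; origin under its centre; bystander
- tip_box: pipette tip box, 80 x 115 mm, 65 mm high; origin under its centre; bystander
- glove_box: cardboard glove box, 230 (x) x 120 mm, 75 mm high; origin under its centre; bystander

How it is judged:
By the outcome, as a careful person would: the job done as asked, in the order asked, and still so for the second after the job is handed in, with the robot touching nothing.
It also fails if it takes over 32 s, if anything falls off the work surface, if the arm or the gripper's body presses on something with over 40 N, if the wrist force passes 120 N, or if a joint passes its speed limit or range.

## Working session

There is one attempt and no reset: what is moved stays moved. The work goes in short steps, Python scripts to look and compute and a tool call to move; the robot and the scene stay as the last step left them, time stands still between calls to the robot, and variables do not carry over. Pictures are saved under pics/ and viewed, about 8 in all and at most 12, crops included, and the job is handed in when it is done.

Besides the shell and the picture viewer there is one more tool, called after ">>>" by a JSON object that holds its "op" and its "data". move_arm: Moves the arm, as the interface text tells. Its arguments: {"type":"object","properties":{"increments":{"type":"array"},"force":{"type":"number"}},"required":["increments"]}

```bash
mkdir -p pics
cat > h.py <<'E'
import numpy as np, cv2
from workcell import monitor, eyes, job
def grab(n,save=None):
    f=eyes.grab_frame(n)
    if save: cv2.imwrite('pics/'+save,cv2.cvtColor(f['color'],cv2.COLOR_RGB2BGR))
    R=cv2.Rodrigues(np.array(f['rvec'],float))[0]; t=np.array(f['tvec'],float).ravel(); K=np.array(f['camera_matrix'])
    z=f['z_map'].astype(float); v,u=np.indices(z.shape)
    c=np.stack([(u-K[0,2])/K[0,0]*z,(v-K[1,2])/K[1,1]*z,z],-1)
    P=(c-t)@R; P[z==0]=np.nan
    return f,P
E
python3 - <<'E'
from h import *
for n in('top','scene'):
    f,P=grab(n,n+'1.png'); np.savez(n+'1.npz',P=P,c=f['color'])
print(monitor.state())
E
cd pics; python3 -c "
import cv2,numpy as np
cv2.imwrite('both.png',np.vstack([cv2.imread('top1.png'),cv2.imread('scene1.png')])[:, :])"
```

```text
{'time_s': 0.1, 'qpos': array([-6.93273106e+01,  1.83476609e+01,  8.96980596e+01, -1.55715385e-03,
        7.20459305e+01, -1.14671624e+00]), 'qvel': array([-0.07949053, -0.11399494, -0.13470871,  0.00459597,  0.00093572,
        0.0156041 ]), 'effort': array([ 4.14859487e-04, -4.13331628e+01, -2.32510132e+01,  7.29598291e-02,
        4.21874668e-02, -4.93059486e-05]), 'ee_pos': array([ 213.54266756, -533.38930656,  213.21674268]), 'ee_rot': array([-1.79908338e+02, -3.53917530e-04,  2.18198866e+01]), 'force': array([-0.13953208, -1.11735723,  0.11103654]), 'torque': array([-0.02145692, -0.01419989, -0.03796957]), 'gripper_width': 91.28411590510608}
```

View pics/top1.png

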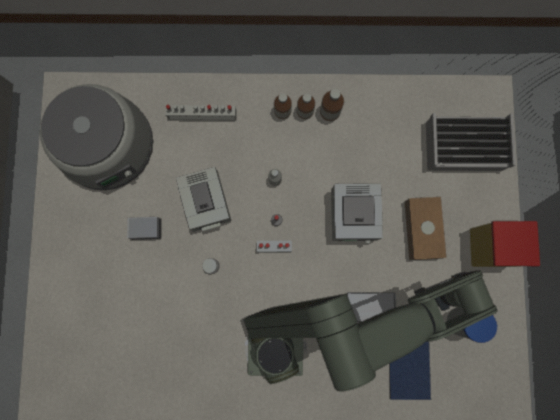

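View pics/scene1.png

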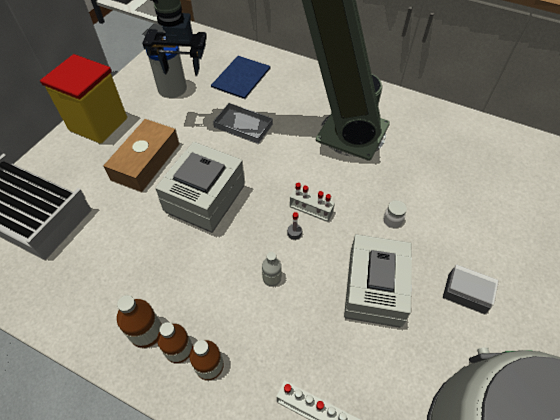

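The top view shows the analyser with its wide dark hatch at px (358,210), and the printer with its narrow hatch at (203,197). In the scene view the analyser is at (200,175). I'll now measure the hatch in both views.

Run:
```python
from h import *
from scipy import ndimage as nd
for n,seed in(('top',(210,358)),('scene',(172,197))):
    d=np.load(n+'1.npz');P=d['P'];g=d['c'].astype(int).sum(-1)/3
    print(n,'seed',P[seed].round(1),g[seed])
    h=np.nanmedian(P[seed[0]-3:seed[0]+4,seed[1]-3:seed[1]+4,2])
    w=np.zeros(g.shape,bool);w[seed[0]-60:seed[0]+60,seed[1]-60:seed[1]+60]=1
    # deck + hatch layer
    deck=w&(abs(P[...,2]-h+7)<14); l,_=nd.label(deck); m=l==l[seed]
    q=P[m][:,:2].astype(np.float32); print(' machine',cv2.minAreaRect(q), np.percentile(P[m][:,2],[5,25,50,75,95]).round(1))
    for r in((10,),):
        dk=w&(abs(g-g[seed])<18)&(abs(P[...,2]-h)<8); l,_=nd.label(dk); m=l==l[seed]
        q=P[m][:,:2].astype(np.float32); rr=cv2.minAreaRect(q); print(' hatch',rr,P[m][:,2].mean(),P[m].shape); print(cv2.boxPoints(rr).round(0).tolist())
    im=cv2.cvtColor(d['c'],cv2.COLOR_RGB2BGR)[seed[0]-50:seed[0]+50,seed[1]-65:seed[1]+65]
    cv2.imwrite(f'pics/c_{n}.png',cv2.resize(im,None,fx=4,fy=4,interpolation=2))
a=[cv2.imread(f'pics/c_{n}.png') for n in('top','scene')]
cv2.imwrite('pics/crop.png',cv2.resize(np.vstack(a),(390,600)))
```

```text
top seed [ 500.6 -293.1  150.5] 95.0
 machine ((500.79498291015625, -294.3561706542969), (201.2497100830078, 171.7782745361328), 1.151139497756958) [137.7 141.5 145.4 153.9 160.6]
 hatch ((503.8486328125, -295.2034606933594), (103.0699234008789, 108.99851989746094), 0.452104389667511) 156.76956122977518 (780, 3)
[[452.0, -241.0], [453.0, -350.0], [556.0, -349.0], [555.0, -240.0]]
scene seed [ 509.6 -293.1  159.4] 104.33333333333333
 machine ((498.72589111328125, -294.7861328125), (203.3113250732422, 174.05567932128906), 0.8142174482345581) [139.8 142.1 144.2 155.5 158.8]
 hatch ((498.38140869140625, -296.0203857421875), (100.30791473388672, 110.33610534667969), 1.6346265077590942) 156.8897183511498 (953, 3)
[[447.0, -242.0], [450.0, -353.0], [550.0, -350.0], [547.0, -239.0]]
```

View pics/crop.png

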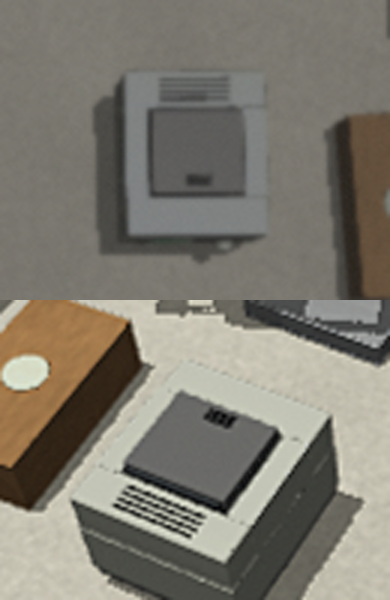

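The free end with the ribs faces the robot, at x≈450. Both views agree on a press point near (465, -295, 157) and a yaw of about 1°. I'll close the jaws, square the tool and go above it.

>>> {"op": "move_arm", "data": {"increments": [[[0,0,0,0,0,0,0.127],[0,0,0,0,0,0,0.127],[0,0,0,0,0,0,0.127],[0,3.1,-2.95,0,0,0,0],[0,3.1,-2.95,0,0,0,0],[0,3.1,-2.95,0,0,0,0],[0,3.1,-2.95,0,0,0,0],[0,3.1,-2.95,0,0,0,0],[0,3.1,-2.95,0,0,0,0],[0,3.1,-2.95,0,0,0,0],[0,3.1,-2.95,0,0,0,0],[0,0,0,0,0,0,0]]]}}

```text
time_s: 1.6
ee_pos: [470.5, -292.0, 207.9]
ee_rot: [-179.4, 0.4, -0.9]
force: [-0.6, -0.6, 0.2]
gripper_width: 0.4
```

Run:
```python
from h import *
f,P=grab('wrist','w1.png'); s=monitor.state()
print(s['ee_pos'],s['ee_rot'],s['force'])
np.savez('w1.npz',P=P,c=f['color'])
for v in range(20,420,50): print([tuple(np.nan_to_num(P[v,u]).round().astype(int).tolist()) for u in range(60,560,100)])
```

```text
[ 469.41681981 -292.94145978  207.9080682 ] [-179.45468914    0.43273845   -0.97649782] [-0.66567071 -0.2497347   0.17798181]
[(670, -41, -2), (668, -157, -2), (665, -272, -1), (663, -386, -1), (661, -499, -1)]
[(617, -30, 0), (615, -151, 0), (587, -279, 143), (586, -353, 143), (609, -507, -1)]
[(560, -17, -1), (558, -143, -2), (552, -278, 140), (551, -356, 141), (552, -497, 32)]
[(498, -4, 0), (496, -136, 0), (515, -278, 156), (512, -358, 141), (496, -500, 41)]
[(429, 12, -1), (427, -127, -1), (475, -277, 157), (470, -360, 142), (439, -503, 51)]
[(500, -219, 289), (351, -117, -2), (508, -288, 306), (509, -315, 307), (379, -507, 59)]
[(484, -219, 294), (267, -106, -2), (494, -288, 308), (494, -315, 308), (265, -559, 0)]
[(497, -247, 328), (497, -268, 328), (496, -289, 327), (495, -310, 326), (495, -332, 327)]
```

View pics/w1.png

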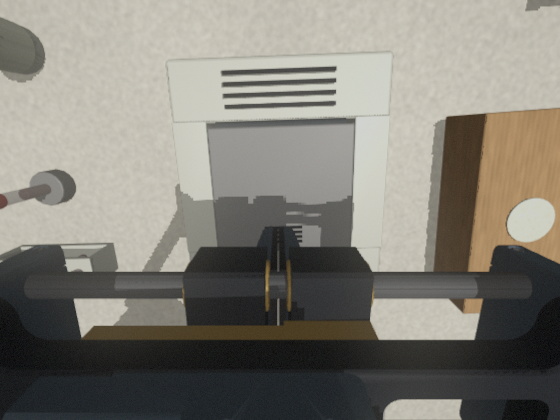

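The wrist view shows the ribs at about px (297,233), just beside the shut fingers, and the hatch centred at y≈-294. I'll correct by a few mm and descend.

>>> {"op": "move_arm", "data": {"increments": [[[0,-0.2,0.1,1.0,0,0,0],[0,-0.2,0.1,1.0,0,0,0],[0,0,0,1.0,0,0,0],[0,0,0,0.8,0,0,0],[0,0,0,0.1,0,0,0],[0,0,0,0,0,0,0]]]}}

```text
time_s: 2.4
ee_pos: [461.4, -296.7, 164.9]
ee_rot: [-179.4, 0.6, -1.3]
force: [0.3, 0.3, -0.6]
gripper_width: 0.4
```

>>> {"op": "move_arm", "data": {"increments": [[[0,0.4,-0.1,0.2,0,0,0],[0,0,0,0.25,0,0,0],[0,0,0,0.25,0,0,0],[0,0,0,0.25,0,0,0]]]}}

```text
time_s: 2.9
ee_pos: [466.4, -296.0, 156.3]
ee_rot: [-179.5, 0.5, -1.2]
force: [-2.0, 0.6, 4.5]
gripper_width: 0.6
```

Contact came at z≈157, as expected. I'll carry the same press on down to the stop.

>>> {"op": "move_arm", "data": {"increments": [[[0,0,0,0.25,0,0,0],[0,0,0,0.25,0,0,0],[0,0,0,0.25,0,0,0],[0,0,0,0.25,0,0,0]]]}}

```text
time_s: 3.4
ee_pos: [466.4, -296.1, 149.7]
ee_rot: [-179.6, 0.4, -1.2]
force: [-6.1, 3.1, 20.3]
gripper_width: 0.4
```

Run:
```python
from h import *
f,P=grab('wrist','w2.png'); s=monitor.state()
print(s['ee_pos'],s['force'],s['torque'])
Q=np.load('w1.npz')['P']
for A in (Q,P):
  m=(abs(A[...,1]+295)<47)&(A[...,0]>452)&(A[...,0]<548)&(A[...,2]>135)&(A[...,2]<165)
  X=A[m]; c=np.linalg.lstsq(np.c_[X[:,0]-550,X[:,1]+295,np.ones(len(X))],X[:,2],rcond=None)[0]; print(c,len(X))
  d=(A[...,0]>560)&(A[...,0]<595)&(abs(A[...,1]+295)<70)&(A[...,2]>120); print('deck',np.median(A[d][:,2]))
```

```text
[ 466.37631159 -296.06369317  149.85775587] [-5.04777368  1.7210058  14.06023346] [0.40773394 0.61885294 0.02673501]
[-7.87828366e-03 -2.34602748e-04  1.55626065e+02] 14109
deck 141.9544009001574
[9.42990955e-02 9.03051598e-04 1.55676674e+02] 20709
deck 141.9354862991476
```

The hatch plane has tilted by 0.102 rad, so it is at the stop. I'll push slightly more to be sure, then retreat quickly up and back.

>>> {"op": "move_arm", "data": {"increments": [[[0,0,0,0.2,0,0,0],[0,-0.5,0,-4,0,0,0],[0,-2.5,0,-5,0,0,0],[0,-4,0,-4,0,0,0],[0,-4,0,-4,0,0,0],[0,-4,0,-2,0,0,0],[0,0,0,0,0,0,0],[0,0,0,0,0,0,0],[0,0,0,0,0,0,0],[0,0,0,0,0,0,0]]]}}

```text
time_s: 4.7
ee_pos: [315.7, -294.3, 341.7]
ee_rot: [-179.5, 0.4, -1.1]
force: [-0.6, -0.1, 0.2]
gripper_width: 0.3
```

Run:
```python
from h import *
f,P=grab('scene','s2.png'); print(monitor.state()['time_s'],monitor.state()['force'])
```

```text
4.75 [-0.05602866 -0.09407514 -0.57389325]
```

View pics/s2.png

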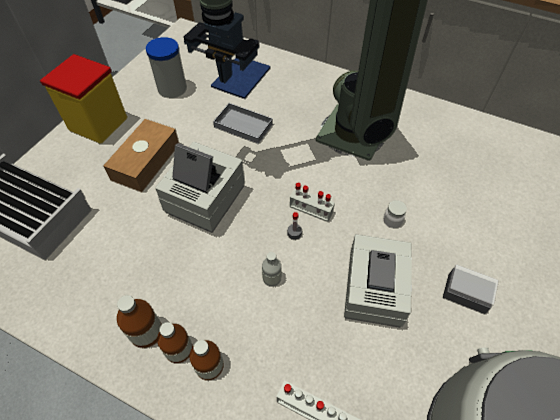

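The hatch is standing up at px (193,165). The printer's hatch at (382,270) is shut and the other objects haven't moved. Next I'll watch for more than 2 s without moving.

>>> {"op": "move_arm", "data": {"increments": [[[0,0,0,0,0,0,0],[0,0,0,0,0,0,0],[0,0,0,0,0,0,0],[0,0,0,0,0,0,0],[0,0,0,0,0,0,0],[0,0,0,0,0,0,0],[0,0,0,0,0,0,0],[0,0,0,0,0,0,0],[0,0,0,0,0,0,0],[0,0,0,0,0,0,0],[0,0,0,0,0,0,0],[0,0,0,0,0,0,0]]]}}

```text
time_s: 6.25
ee_pos: [316.2, -294.2, 341.0]
ee_rot: [-179.5, 0.5, -1.1]
force: [0.5, -0.1, -0.3]
gripper_width: 0.7
```

>>> {"op": "move_arm", "data": {"increments": [[[0,0,0,0,0,0,0],[0,0,0,0,0,0,0],[0,0,0,0,0,0,0],[0,0,0,0,0,0,0],[0,0,0,0,0,0,0],[0,0,0,0,0,0,0],[0,0,0,0,0,0,0],[0,0,0,0,0,0,0],[0,0,0,0,0,0,0],[0,0,0,0,0,0,0],[0,0,0,0,0,0,0],[0,0,0,0,0,0,0]]]}}

```text
time_s: 7.75
ee_pos: [316.2, -294.2, 341.0]
ee_rot: [-179.5, 0.5, -1.1]
force: [-0.5, 0.8, -0.0]
gripper_width: 0.5
```

Run:
```python
from h import *
f,P=grab('scene','s3.png'); s=monitor.state(); print(s['time_s'],s['force'],s['ee_pos'])
def top(P): 
    m=(abs(P[...,1]+295)<60)&(P[...,0]>440)&(P[...,0]<600)&(P[...,2]>165)&(P[...,2]<270); return P[m]
X=top(P);print(len(X),X[:,2].max(),np.median(X,0)); c=np.polyfit(X[:,2],X[:,0],1);print('angle',np.arctan2(-1,c[0])+np.pi)
a=cv2.imread('pics/scene1.png').astype(int);b=cv2.imread('pics/s3.png').astype(int)
print('printer diff',abs(a-b)[235:325,345:412].mean(),'others',abs(a-b)[180:330,240:340].mean(),abs(a-b)[115:190,100:160].mean())
```

```text
7.8 [-0.28966589 -0.2483877   0.37245945] [ 316.18623608 -294.23074665  341.00438213]
1228 244.6978246371524 [ 525.0456319  -288.41624374  208.84106893]
angle 1.0714421925017001
printer diff 2.731288004422333 others 3.1361555555555554 2.3310370370370372
```

View pics/s3.png

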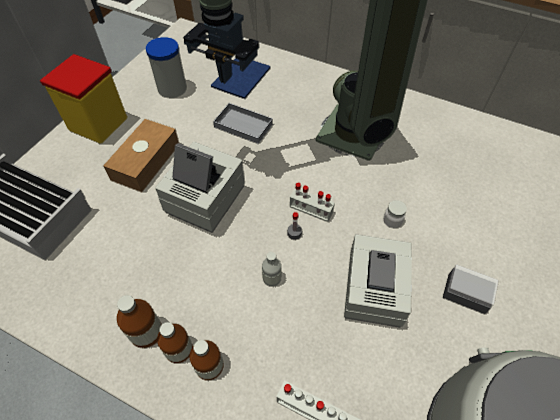

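The hatch is still fully open at (193,165) after 3 s, at about 1.07 rad with its edge at z≈245. Nothing else has changed.

```bash
python3 -c "
from workcell import job
print(job.job_done())"
```

```text
the job is handed in; nothing more can be done
None
```

The analyser's sample port is open, and I have handed the job in. I pressed the ribbed end of its hatch down once to the stop, then took the hand up and back, and the hatch popped up by itself.

- **Press:** just before release, the wrist depth picture showed the hatch tilted by about 0.10 rad from shut, so it was at its stop. The wrist force then read 14–20 N, more than the 3–6 N quoted for the press because I kept pushing at the stop, but well under the limits. I then added a 2 mm push before letting go and did not read the force during it.
- **Hatch stays open:** I watched for about 3 s with the arm still and clear. The hatch measured about 1.07 rad against the nominal 1.1, with its free edge near z 245 mm, about 88 mm above shut height.
- **Everything else:** the printer's hatch looks shut, and nothing else has visibly moved. Wrist force was about zero at the end, at 7.8 s on the clock. None of my checks failed or disagreed.

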